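# Sweep the spilled nuts into the collecting frame

### The job

Three dark steel nuts have spilled onto the packing bench. Sweep them along the bench with the fingertips into the blue three-sided frame, through its open side, until all three lie flat and fully inside it. Slide them without picking up or flicking any, and leave everything else on the bench where it stands.

Things in the scene. Friction and masses are not known exactly. Their poses are not given: they have to be found in the camera images.
- nut_a: loose dark steel hexagon nut, 36 mm across flats (41.6 mm across corners), 19 mm high, about 110 g, lying flat on the bench, its bright-rimmed dark bore facing up; origin: centre of its underside, z up; the three nuts are alike
- nut_b: loose dark steel hexagon nut, 36 mm across flats (41.6 mm across corners), 19 mm high, about 110 g, lying flat on the bench, its bright-rimmed dark bore facing up; origin: centre of its underside, z up; the three nuts are alike
- nut_c: loose dark steel hexagon nut, 36 mm across flats (41.6 mm across corners), 19 mm high, about 110 g, lying flat on the bench, its bright-rimmed dark bore facing up; origin: centre of its underside, z up; the three nuts are alike
- frame: fixed blue steel frame: three walls 30 mm high, 4 mm thick, round a green floor level with the bench (no lip); inside 270 mm wide, 120 mm deep; the fourth side, roughly towards the robot, is open. Origin: middle of the open side at bench level; x points into the frame (back wall's inner face at x = 120 mm), y along the open side (side walls' inner faces at y = -135 and +135 mm), z up
- fitting: loose upright brass pipe fitting, 30 mm across, 42 mm high, standing among the nuts; to be left alone. Origin: centre of its underside
- cap: loose red plastic end cap, 34 mm across, 24 mm high, standing among the nuts; to be left alone. Origin: centre of its underside
- white_carton: loose white carton with a green sticker, 120 x 90 x 75 mm high, right of the work; leave alone. Origin: centre of its underside
- blue_carton: loose blue carton with a green sticker, 140 x 100 x 60 mm high, left of the work; leave alone. Origin: centre of its underside
- filter: loose black oil filter with a white band, a cylinder 76 mm across and 100 mm high, left of the work; leave alone. Origin: centre of its underside
- wrench: loose steel wrench lying on the bench, right of the work; leave alone. Origin: on its underside, x along its length
- grease: loose jar with a yellow lid, 66 mm across and 90 mm high, right of the work; leave alone. Origin: centre of its underside

How it is judged:
At the end, for the whole second after the job is handed in: All three nuts lie flat on the bench, at rest, inside the frame, each with its centre at least 18 mm past the line of the open side (so wholly within the walls); each of the other loose things is within 20 mm of where it was (x of nut_a in the frame of frame between 0.018 and 0.12 m and y of nut_a in the frame of frame between -0.135 and 0.135 m and height (world z) of each of nut_a, nut_b, nut_c below 0.004 m and angle between each of nut_a, nut_b, nut_c's own z axis and vertical below 0.15 rad and linear speed of each of nut_a, nut_b, nut_c below 0.02 m/s and x of nut_b in the frame of frame between 0.018 and 0.12 m and y of nut_b in the frame of frame between -0.135 and 0.135 m and x of nut_c in the frame of frame between 0.018 and 0.12 m and y of nut_c in the frame of frame between -0.135 and 0.135 m and distance of each of fitting, cap, white_carton, blue_carton, filter, wrench, grease from where it was at the start of the episode below 0.02 m); the robot touches nothing.
It fails at once if a nut is lifted or tipped off the bench (height (world z) of any of nut_a, nut_b, nut_c above 0.01 m or angle between any of nut_a, nut_b, nut_c's own z axis and vertical above 0.5 rad).
It fails at once if a nut is flicked (faster than 0.8 m/s) (linear speed of any of nut_a, nut_b, nut_c above 0.8 m/s).
It fails at once if the brass fitting or the red cap is pushed aside (20 mm) or tipped over (distance of any of fitting, cap from where it was at the start of the episode above 0.02 m or angle between any of fitting, cap's own z axis and vertical above 0.4 rad).
It fails at once if another loose thing on the bench is pushed aside (20 mm) or tipped over (distance of any of white_carton, blue_carton, filter, wrench, grease from where it was at the start of the episode above 0.02 m or angle between any of white_carton, blue_carton, filter, wrench, grease's own z axis and vertical above 0.4 rad).
It also fails if it takes over 72 s, if anything falls off the work surface, if the arm or the gripper's body presses on something with over 40 N, if the wrist force passes 120 N, or if a joint passes its speed limit or range.

### The arm

A 6-joint arm with a two-finger parallel gripper is mounted at the origin on the work surface. World frame = base frame: x ahead of the robot, y to its left, z up, the work surface at z = 0. Lengths are in m, angles in rad, forces in N, time in s.
With the tool pointing down it reaches from about 0.3 to 0.875 m from the base axis. Payload 6.4 kg.
Tool frame: the origin (TCP) lies midway between the tips of the shut fingers; the grasp point (between the pads) lies 19 mm behind it; z points along the fingers, y is the line along which they close (so a half turn about z gives the same grasp; the last joint's range is limited). The gripper opens to 85 mm and grips with 20 to 120 N. Pads are 22 mm wide; open, the fingers measure 114 mm over their backs; the gripper's body (76 mm by 85 mm) begins 54 mm behind the grasp point. The pads swing forward as they close: fully open they stand 13 mm farther back than shut.
Start: joints at [1.066, 0.181, 1.607, -0, 1.354, -0.206], TCP at [0.169, 0.55, 0.231] pointing down, gripper open.
Joint ranges: [-2.99, 2.99], [-0.89, 2.07], [0.3, 2.58], [-1.14, 4.28], [0, 2.63], [-3.12, 3.12]. Speed limits (rad/s): [2.57, 2.57, 3.01, 3.14, 3.14, 3.14].

### API

Orientations are given as a unit quaternion [w, x, y, z].
In Python, from bench import ctrl gives the robot as it stands. The module is installed in compiled form; this text tells all that it offers.
- The arm moves only by the tool move_arm, never from a script. Its argument "plan" is one flat list of numbers, 6 for each row, row after row: the shift along the world's x, y, z in units of 50 mm (1.0 is 50 mm), then the turn, a rotation vector about the world's x, y, z in rad. A call has 1 to 10 rows; each row is the pose to reach, as a shift and turn from the pose commanded when the call began; what a row does not reach only later rows make up. A row lasts 1/8 s, in which the tool goes at most 62.5 mm and 10.7 degrees, less where a joint would pass 70% of its speed; a pose out of reach is approached as far as the arm can. A call with a gripper value outside its range is refused whole. "grip" is the finger opening in mm, from 0 to 85.4, set as the call begins (left out, the last holds). The fingers move at their own pace and stop on an object; the grip force is fixed at half the most. Time passes only in rows, so rows that repeat a pose let the fingers close. It gives the time, the measured TCP pose, the force, the opening and the grip force at its end, in the units of the state.
- ctrl.get_obs(): the state, without advancing time (a new reading comes with each control period).
- ctrl.camera(name): name is "scene" or "top" or "wrist"; returns a dict with "pixels" (384x512x3 uint8, red, green, blue), "fx", "fy", "cx", "cy" (pixels), "dist_coeffs" ([k1, k2, p1, p2, k3] as OpenCV has them; the pictures are not rectified), "origin" and "attitude" of the camera in the world. Camera axes: x right, y down, z forward; pixel columns grow to the right and rows downward; lengths in m; the calibration is good to about 2 mm. A picture is of the moment at which its call begins. There is no depth.
- ctrl.hand_in(): hands the job in; it is judged then, once.
The state is a dict: "time_s": time; "q": joint angles; "dq": joint speeds; "joint_efforts": joint torques, N m; "eef_pos": TCP position; "eef_rot": TCP orientation; "wrist_force": force on the tool from outside, world axes, zero at the start; "torque": the same for the moment, N m; "opening": opening from 0.0 (shut) to 1.0 (fully open); "grasp_force": force on a finger pad.
Only numpy, scipy, OpenCV 4.12 (cv2) and the standard library are available. Lean on these libraries where they do the work, as an engineer would, in place of code of your own. Each camera call takes 0.05 s, during which the arm holds its last target. There are 200 camera calls.

## Working session

There is one attempt and no reset: what is moved stays moved. The work goes in short steps, Python scripts to look and compute and a tool call to move; the robot and the scene stay as the last step left them, time stands still between calls to the robot, and variables do not carry over. Pictures are saved under pics/ and viewed, at most 10 in all, crops included, and the job is handed in when it is done.

Besides the shell and the picture viewer there is one more tool, called after "Call:" as name(argument=value, ...) on one line, values as JSON. move_arm: Moves the arm, as the interface text tells. Its arguments: {"type":"object","properties":{"plan":{"type":"array"},"grip":{"type":"number"}},"required":["plan"]}

```bash
mkdir -p pics
cat > h.py <<'E'
import numpy as np, cv2
from scipy.spatial.transform import Rotation as R
from bench import ctrl
def rot(a):
    a=np.array(a,float)
    return a if a.shape==(3,3) else R.from_quat(a,scalar_first=True).as_matrix()
def ray(c,uv,z):
    K=np.array([[c['fx'],0,c['cx']],[0,c['fy'],c['cy']],[0,0,1.]])
    p=cv2.undistortPoints(np.array(uv,float).reshape(-1,1,2),K,np.array(c['dist_coeffs'],float)).reshape(-1,2)
    d=np.c_[p,np.ones(len(p))]@rot(c['attitude']).T
    o=np.array(c['origin']); z=np.broadcast_to(z,len(p))
    return o+d*((z-o[2])/d[:,2])[:,None]
E
python3 - <<'E'
from h import *
import pickle
for n in ['top','scene']:
    c=ctrl.camera(n); pickle.dump(c,open(n+'.pkl','wb'))
    cv2.imwrite(f'pics/{n}0.png',c['pixels'][:,:,::-1]); print(n,c['origin'],c['attitude'],c['fx'],c['dist_coeffs'])
print(ctrl.get_obs())
E
```

```text
top [ 0.46248711 -0.00501581  1.10918904] [-0.03293212  0.71643985 -0.6965193   0.02214221] 368.73311379612977 [0.0079271 0.        0.        0.        0.       ]
scene [1.01900807 0.58916171 0.51095319] [-0.16173532  0.29262607  0.82184921 -0.461276  ] 352.1621039781687 [-0.08482048  0.          0.          0.          0.        ]
{'time_s': 0.1, 'q': array([ 1.06571446e+00,  1.81472351e-01,  1.60788750e+00,  6.30581348e-06,
        1.35381834e+00, -2.06334792e-01]), 'dq': array([-1.56219741e-03, -2.57419865e-03, -2.76608004e-03,  6.88332681e-04,
       -8.54796557e-04,  7.05810166e-05]), 'joint_efforts': array([-2.79451915e-04, -4.45867932e+01, -3.52245641e+01, -1.77741244e-04,
        3.99902390e-03, -6.11990544e-06]), 'eef_pos': array([0.16899311, 0.54909117, 0.23048101]), 'eef_rot': array([-2.78971606e-04,  1.48819300e-01,  9.88864089e-01, -7.42071105e-04]), 'wrist_force': array([-0.40177761, -0.34885768,  0.67374751]), 'torque': array([ 0.05190819,  0.04202303, -0.01878574]), 'grasp_force': 0.0, 'opening': 1.0029270085227557}
```

View pics/top0.png

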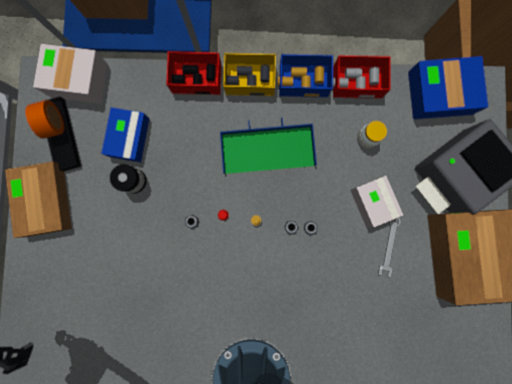

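View pics/scene0.png

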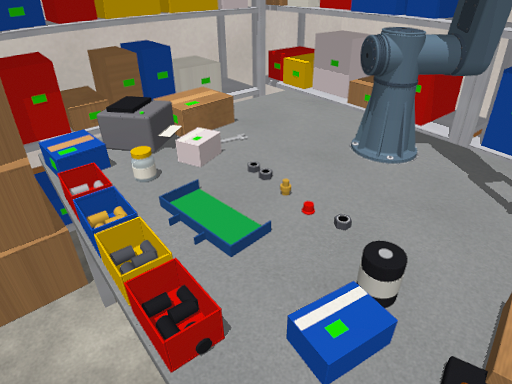

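The top view shows nuts at about (191,221), (291,227) and (311,228), the red cap at (223,215) and the brass fitting at (257,221). The frame's green floor has its open edge from (226,175) to (315,167). Next I'll measure these.

Run:
```python
from h import *
import pickle
c=pickle.load(open('top.pkl','rb')); im=c['pixels']; hsv=cv2.cvtColor(im,cv2.COLOR_RGB2HSV)
def cen(m,box):
    x0,y0,x1,y1=box; s=np.zeros_like(m); s[y0:y1,x0:x1]=m[y0:y1,x0:x1]
    n,l,st,ce=cv2.connectedComponentsWithStats(s.astype(np.uint8)); return [(ce[i],st[i]) for i in range(1,n) if st[i][4]>15]
g=((hsv[...,0]>50)&(hsv[...,0]<75)&(hsv[...,1]>120)).astype(np.uint8)
box=(215,115,325,180); s=np.zeros_like(g); s[115:180,215:325]=g[115:180,215:325]
cnt=max(cv2.findContours(s,0,2)[0],key=cv2.contourArea); r=cv2.minAreaRect(cnt); q=cv2.approxPolyDP(cnt,4,True).reshape(-1,2)
print('green',q.tolist(),ray(c,q,0)[:,:2].round(4).tolist())
dark=(hsv[...,2]<75)
for b in [(178,208,204,234),(278,214,301,240),(301,214,324,240)]:
    for ce,st in cen(dark,b): print('nut',ce.round(1),st,ray(c,[ce],.012)[0].round(4))
red=((hsv[...,0]<8)|(hsv[...,0]>172))&(hsv[...,1]>150)
for ce,st in cen(red,(212,204,235,228)): print('cap',ce.round(1),st,ray(c,[ce],.02)[0].round(4))
br=(hsv[...,0]>10)&(hsv[...,0]<30)&(hsv[...,1]>90)
for ce,st in cen(br,(245,209,270,234)): print('fit',ce.round(1),st,ray(c,[ce],.03)[0].round(4))
cv2.imwrite('pics/crop1.png',cv2.resize(im[110:290,100:410],None,fx=2.58,fy=2.58,interpolation=cv2.INTER_CUBIC)[:,:,::-1])
```

```text
green [[309, 128], [223, 135], [225, 173], [313, 165]] [[0.7408, -0.1543], [0.7125, 0.1075], [0.5959, 0.0973], [0.6274, -0.1683]]
nut [195.9 223.9] [191 217   8  12  29] [0.4402 0.1775 0.012 ]
nut [190.5 221. ] [187 218   8   7  40] [0.4482 0.1938 0.012 ]
nut [291.  226.8] [288 224   7   7  41] [ 0.4398 -0.1046  0.012 ]
nut [306.7 230.4] [304 223   9  13  19] [ 0.4304 -0.151   0.012 ]
nut [310.8 227.3] [308 224   7   7  38] [ 0.4399 -0.163   0.012 ]
cap [222.6 214.6] [218 210  10  10  85] [0.4699 0.0984 0.02  ]
fit [255.6 220. ] [251 215  10  11  89] [4.567e-01 4.000e-04 3.000e-02]
```

View pics/crop1.png

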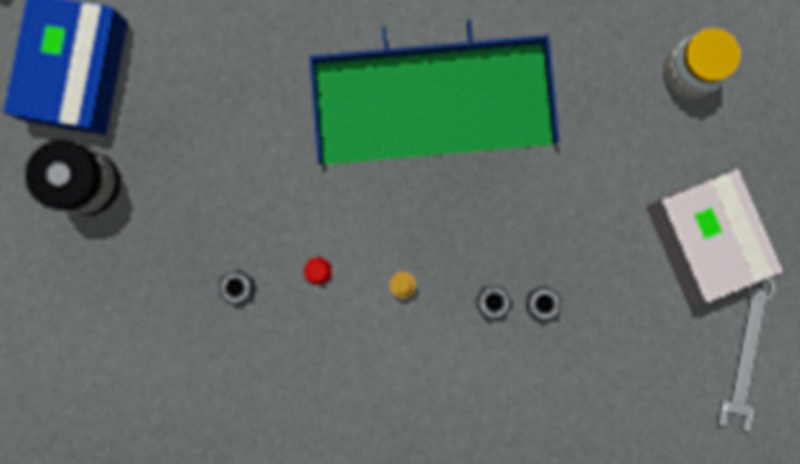

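The crop confirms the layout: nut A is at world (0.448, 0.194), B at (0.440, -0.105) and C at (0.440, -0.163). The frame origin is about (0.612, -0.036) with a yaw of about 0.118 rad, and the path from A passes the red cap. I'll move behind nut A with the fingers opened about 18 mm so they form a two-point pusher.

Call:
move_arm(plan=[4.58,-7.24,-2,0,0,0.417,4.58,-7.24,-2,0,0,0.417,4.58,-7.24,-2,0,0,0.417,4.58,-7.24,-2,0,0,0.417,4.58,-7.24,-2,0,0,0.417,4.58,-7.24,-2,0,0,0.417,4.58,-7.24,-2,0,0,0.417,4.58,-7.24,-2,0,0,0.417,4.58,-7.24,-2,0,0,0.417,4.58,-7.24,-2,0,0,0.417], grip=18)

```text
time_s: 1.35
eef_pos: [0.3976, 0.1887, 0.1314]
eef_rot: [-0.0, -0.06, 0.998, 0.0]
wrist_force: [0.2, -0.2, 0.2]
opening: 0.21
grasp_force: 0.0
```

Run:
```python
from h import *
c=ctrl.camera('wrist'); cv2.imwrite('pics/w1.png',c['pixels'][:,:,::-1]); print(c['origin'])
im=c['pixels']; v=cv2.cvtColor(im,cv2.COLOR_RGB2HSV)[...,2]
n,l,st,ce=cv2.connectedComponentsWithStats((v<60).astype(np.uint8))
for i in range(1,n):
    if st[i][4]>100: print(st[i],ce[i].round(),ray(c,[ce[i]],.016)[0].round(4))
```

```text
[0.31490248 0.17813928 0.27485942]
[239 215  37  19 253] [256. 222.] [0.4316 0.1896 0.016 ]
[243 231  24  22 401] [255. 242.] [0.4519 0.1905 0.016 ]
[   22   241   490   143 30440] [263. 340.] [0.5715 0.2128 0.016 ]
```

View pics/w1.png

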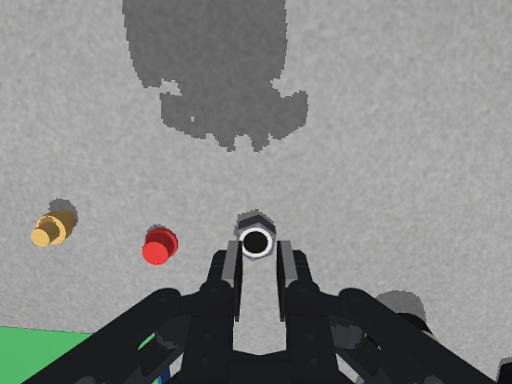

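The wrist view shows nut A's bore at (255,242) between the fingertips, about 52 mm ahead of the tool and well aligned. I'll go down and push it along the frame's +x.

Call:
move_arm(plan=[0,0.02,-1.2,0,0,0,0,0.04,-2.2,0,0,0,0,0.04,-2.48,0,0,0,0,0.04,-2.48,0,0,0,0.35,0.08,-2.48,0,0,0,0.7,0.12,-2.48,0,0,0,1.05,0.165,-2.48,0,0,0,1.4,0.205,-2.48,0,0,0,1.75,0.245,-2.48,0,0,0,2.1,0.29,-2.48,0,0,0])

```text
time_s: 2.65
eef_pos: [0.5056, 0.2028, 0.0102]
eef_rot: [0.002, -0.059, 0.998, 0.0]
wrist_force: [-0.3, -0.9, 0.8]
opening: 0.208
grasp_force: 0.2
```

```bash
cat > f.py <<'E'
from h import *
O=np.array([.6117,-.0355]); X=np.array([.993,.118]); Y=np.array([-.118,.993])
def fr(p): d=np.array(p)[:2]-O; return np.round([d@X,d@Y],4)
def look(name,view=None):
    c=ctrl.camera('top'); im=c['pixels']; hsv=cv2.cvtColor(im,cv2.COLOR_RGB2HSV)
    m=(hsv[...,2]<75)&(hsv[...,1]<110); m[:110]=0; m[290:]=0; m[:,:150]=0; m[:,350:]=0
    n,l,st,ce=cv2.connectedComponentsWithStats(m.astype(np.uint8))
    for i in range(1,n):
        if st[i][4]>15: p=ray(c,[ce[i]],.015)[0]; print(st[i],p[:2].round(4),'frame',fr(p))
    if view: cv2.imwrite(view,cv2.resize(im[110:290,100:410],None,fx=2.58,fy=2.58,interpolation=cv2.INTER_CUBIC)[:,:,::-1])
    o=ctrl.get_obs(); print(o['time_s'],o['eef_pos'].round(4),fr(o['eef_pos']),o['wrist_force'].round(1))
E
python3 - <<'E'
from f import *
look('a','pics/t1.png')
c=ctrl.camera('wrist'); im=c['pixels']; v=cv2.cvtColor(im,cv2.COLOR_RGB2HSV)[...,2]
cv2.imwrite('pics/w2.png',im[:,:,::-1])
n,l,st,ce=cv2.connectedComponentsWithStats((v<60).astype(np.uint8))
for i in range(1,n):
    if st[i][4]>100: print(st[i],ce[i].round(),ray(c,[ce[i]],.016)[0].round(4))
E
```

```text
[ 150  172   83  118 3684] [0.3807 0.1753] frame [-0.2045  0.2366]
[150 209  23   9 125] [0.4689 0.2821] frame [-0.1043  0.3322]
[288 224   7   7  39] [ 0.4399 -0.1048] frame [-0.1788 -0.0485]
[308 224   7   7  36] [ 0.4401 -0.1626] frame [-0.1853 -0.1059]
2.7 [0.5083 0.2029 0.0108] [-0.0745  0.249 ] [ 0.9 -1.   2. ]
[   22   241   490   143 32833] [277. 338.] [0.5602 0.2189 0.016 ]
```

View pics/w2.png

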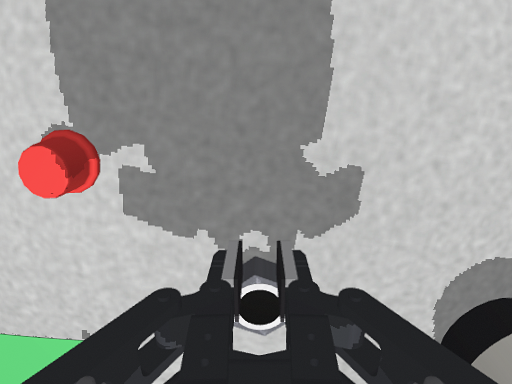

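The nut's bore is at about (260,307), with one corner nested between the two fingertips, so the two-point push is holding it.

Run:
```python
from f import *
c=ctrl.camera('wrist'); p=ray(c,[[260,307]],.017)[0]; print(p,fr(p)); o=ctrl.get_obs(); print(o['eef_pos'],fr(o['eef_pos']),o['q'].round(2))
```

```text
[0.53664125 0.206112   0.017     ] [-0.046   0.2488]
[0.50545741 0.20260643 0.0097188 ] [-0.0774  0.249 ] [ 0.16  0.42  1.82  0.    0.9  -1.53]
```

Run:
```python
from f import *
import pickle
c=pickle.load(open('top.pkl','rb'))
p=ray(c,[[122.5,177.5]],.1)[0]; print(p,fr(p))
def w(xf,yf): return O+xf*X+yf*Y
e=np.array([.5055,.2026])
for xf,yf in [(-.11,.249),(-.11,.292),(-.046,.292),(-.046,.1)]: print(((w(xf,yf)-e)/.05).round(2))
```

```text
[0.56364196 0.37109565 0.1       ] [3.000e-04 4.094e-01]
[-0.65 -0.08]
[-0.75  0.78]
[0.52 0.93]
[ 0.97 -2.88]
```

Call:
move_arm(plan=[-0.6,-0.08,0,0,0,0,-0.65,-0.08,1.0,0,0,0,-0.3,0.4,1.2,0,0,-0.18,0.52,0.93,1.2,0,0,-0.36,0.52,0.93,1.2,0,0,-0.54,0.52,0.93,1.2,0,0,-0.72,0.52,0.93,1.2,0,0,-0.9,0.52,0.93,1.2,0,0,-1.08,0.52,0.93,1.2,0,0,-1.26,0.52,0.93,1.2,0,0,-1.44])

```text
time_s: 4.05
eef_pos: [0.5287, 0.2488, 0.0685]
eef_rot: [0.0, 0.616, 0.788, 0.0]
wrist_force: [-0.1, -0.1, -0.1]
opening: 0.211
grasp_force: 0.0
```

Call:
move_arm(plan=[0,0,0,0,0,-0.13,0,0,0,0,0,-0.13])

```text
time_s: 4.3
eef_pos: [0.5289, 0.2488, 0.0683]
eef_rot: [0.0, 0.663, 0.748, 0.0]
wrist_force: [-0.4, -1.0, 0.5]
opening: 0.21
grasp_force: 0.0
```

Run:
```python
from f import *
look('b')
o=ctrl.get_obs(); print(R.from_quat(o['eef_rot'],scalar_first=True).as_matrix().round(3)[:,1])
c=ctrl.camera('wrist'); cv2.imwrite('pics/w3.png',c['pixels'][:,:,::-1])
im=c['pixels']; v=cv2.cvtColor(im,cv2.COLOR_RGB2HSV)[...,2]
n,l,st,ce=cv2.connectedComponentsWithStats((v<60).astype(np.uint8))
for i in range(1,n):
    if st[i][4]>100: p=ray(c,[ce[i]],.016)[0];print(st[i],ce[i].round(),p.round(4),fr(p))
```

```text
[ 150  153   73  137 4224] [0.4128 0.2276] frame [-0.1665  0.2848]
[184 189   7   7  35] [0.5345 0.208 ] frame [-0.0479  0.2509]
[187 189   8  12  31] [0.5232 0.1928] frame [-0.0609  0.2372]
[288 224   7   7  38] [ 0.4401 -0.1048] frame [-0.1786 -0.0486]
[308 224   7   7  37] [ 0.4402 -0.1624] frame [-0.1853 -0.1058]
4.35 [0.529  0.2487 0.0682] [-0.0486  0.292 ] [0.2 0.2 0.4]
[0.993 0.122 0.001]
[  293     0   218   105 16735] [397.  47.] [0.5983 0.3667 0.016 ] [0.0341 0.401 ]
[282  22  41  73 250] [294.  64.] [0.5383 0.3482 0.016 ] [-0.0276  0.3897]
[   22   238   475   146 30083] [258. 338.] [0.5421 0.1389 0.016 ] [-0.0485  0.1814]
```

Call:
move_arm(plan=[0,0.06,-0.7,0,0,0,0,0.06,-1.24,0,0,0,0,0.06,-1.24,0,0,0,0.04,-0.3,-1.24,0,0,0,0.08,-0.65,-1.24,0,0,0,0.12,-1.0,-1.24,0,0,0,0.16,-1.35,-1.24,0,0,0,0.2,-1.7,-1.24,0,0,0,0.245,-2.05,-1.24,0,0,0,0.285,-2.4,-1.24,0,0,0])

```text
time_s: 5.65
eef_pos: [0.5436, 0.1273, 0.0053]
eef_rot: [-0.0, 0.664, 0.748, -0.0]
wrist_force: [-0.6, 1.9, 1.3]
opening: 0.21
grasp_force: 0.7
```

Run:
```python
from f import *
c=ctrl.camera('wrist'); cv2.imwrite('pics/w4.png',c['pixels'][:,:,::-1])
p=ray(c,[[260,307]],.017)[0]; print(p,fr(p)); o=ctrl.get_obs(); print(o['eef_pos'],fr(o['eef_pos']),o['q'].round(2),o['wrist_force'])
```

```text
[0.54748769 0.10196709 0.017     ] [-0.0475  0.1441]
[0.54402144 0.12550801 0.00523352] [-0.0482  0.1679] [ 0.01  0.45  1.78 -0.    0.91 -0.1 ] [ 1.48643058 -1.68488473 -0.22009138]
```

View pics/w4.png

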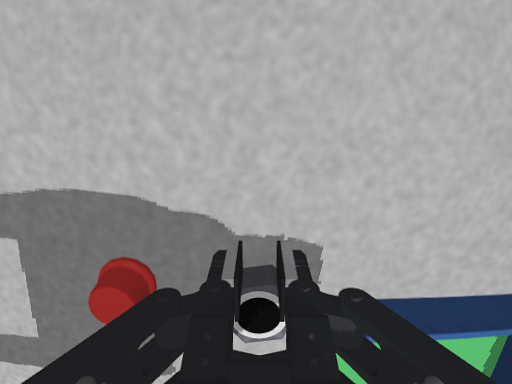

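The nut is still held at the fingertips, with its bore at about (260,315), and both the cap and the frame's wall end are clear. I'll continue, then back off.

Call:
move_arm(plan=[0.04,-0.33,0,0,0,0,0.08,-0.66,0,0,0,0,0.12,-1.0,0,0,0,0,0.155,-1.3,0,0,0,0,0.175,-1.48,0,0,0,0,0.175,-1.48,0,0,0,0,0.1,-0.9,0,0,0,0,0.1,-0.9,1.2,0,0,0])

```text
time_s: 6.7
eef_pos: [0.543, 0.0855, 0.0604]
eef_rot: [-0.005, 0.663, 0.748, -0.004]
wrist_force: [1.8, 0.3, 0.7]
opening: 0.212
grasp_force: 0.0
```

Run:
```python
from f import *
look('c')
def w(xf,yf): return O+xf*X+yf*Y
e=ctrl.get_obs()['eef_pos'][:2]
for xf,yf in [(-.095,.067),(.03,.067)]: print(((w(xf,yf)-e)/.05).round(2))
```

```text
[174 151  56  74 865] [0.519  0.1773] frame [-0.0669  0.2223]
[232 157   4  17  22] [0.6222 0.0712] frame [0.023  0.1047]
[ 168  157   98  133 2961] [0.3743 0.0553] frame [-0.225   0.1181]
[223 220   3   8  16] [0.4435 0.0946] frame [-0.1517  0.1491]
[288 224   7   7  39] [ 0.4399 -0.1048] frame [-0.1788 -0.0485]
[308 224   7   7  35] [ 0.4404 -0.1624] frame [-0.1851 -0.1058]
[159 255   9  18  32] [0.3246 0.2678] frame [-0.2493  0.3351]
6.75 [0.5509 0.0849 0.0716] [-0.0462  0.1267] [5.6 1.3 5.2]
[-0.83 -1.3 ]
[ 1.65 -1.01]
```

Call:
move_arm(plan=[-0.4,-0.6,0,0,0,0.18,-0.83,-1.3,0,0,0,0.36,-0.83,-1.3,0,0,0,0.54,-0.83,-1.3,0,0,0,0.72,-0.83,-1.3,0,0,0,0.9,-0.83,-1.3,0,0,0,1.08,-0.83,-1.3,0,0,0,1.26,-0.83,-1.3,0,0,0,1.44,-0.83,-1.3,0,0,0,1.57,-0.83,-1.3,0,0,0,1.57])

```text
time_s: 8.0
eef_pos: [0.5072, 0.0188, 0.0654]
eef_rot: [0.0, -0.059, 0.998, -0.0]
wrist_force: [0.2, -0.1, 0.4]
opening: 0.214
grasp_force: 0.0
```

Run:
```python
from f import *
look('c')
c=ctrl.camera('wrist'); cv2.imwrite('pics/w5.png',c['pixels'][:,:,::-1])
im=c['pixels']; v=cv2.cvtColor(im,cv2.COLOR_RGB2HSV)[...,2]
n,l,st,ce=cv2.connectedComponentsWithStats((v<60).astype(np.uint8))
for i in range(1,n):
    if st[i][4]>100: p=ray(c,[ce[i]],.016)[0];print(st[i],ce[i].round(),p.round(4),fr(p))
```

```text
[ 205  168   61   86 1099] [0.4443 0.0518] frame [-0.1559  0.1065]
[273 187   8  34  82] [ 0.4964 -0.0601] frame [-0.1174 -0.0108]
[265 194   4  12  19] [ 0.5171 -0.0302] frame [-0.0933  0.0164]
[258 224  37  66 958] [ 0.3581 -0.0688] frame [-0.2557 -0.0032]
[308 224   7   7  37] [ 0.4402 -0.1624] frame [-0.1853 -0.1058]
[186 247  67  43 673] [0.3043 0.0876] frame [-0.2908  0.1586]
8.05 [0.5072 0.0188 0.0654] [-0.0974  0.0663] [ 0.2 -0.1  0.3]
[  0  61  33  59 954] [19. 88.] [ 0.4374 -0.1435  0.016 ] [-0.1858 -0.0867]
[ 86  70  30  56 588] [102.  93.] [ 0.4364 -0.0877  0.016 ] [-0.1802 -0.0311]
[  53   80   36   39 1073] [71. 99.] [ 0.4417 -0.1086  0.016 ] [-0.1775 -0.0525]
[   22   241   475   143 29540] [258. 339.] [0.6148 0.0295 0.016 ] [0.0107 0.0641]
[244 268  32  27 651] [260. 281.] [0.5588 0.0245 0.016 ] [-0.0455  0.0658]
```

View pics/w5.png

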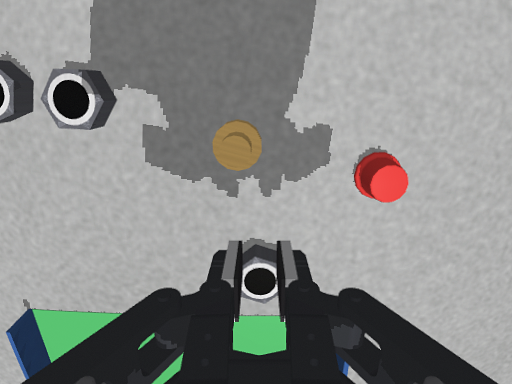

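Nut A's bore is at (260,281), which is frame (-0.046, 0.066), centred ahead of the fingertips. The cap and fitting have not moved. I'll go down and push it in.

Call:
move_arm(plan=[0,0,-0.7,0,0,0,0,0,-1.2,0,0,0,0,0,-1.2,0,0,0,0.35,0.04,-1.2,0,0,0,0.7,0.085,-1.2,0,0,0,1.05,0.125,-1.2,0,0,0,1.4,0.165,-1.2,0,0,0,1.75,0.21,-1.2,0,0,0,2.1,0.25,-1.2,0,0,0,2.45,0.29,-1.2,0,0,0])

```text
time_s: 9.35
eef_pos: [0.6307, 0.0331, 0.0068]
eef_rot: [0.001, -0.059, 0.998, -0.0]
wrist_force: [-1.0, -0.6, -1.0]
opening: 0.214
grasp_force: 0.2
```

Call:
move_arm(plan=[0.25,0.03,0,0,0,0,0.35,0.04,0,0,0,0,0.35,0.04,0,0,0,0,-0.2,0,0,0,0,0,-0.2,0,1.2,0,0,0,-0.2,0,2.0,0,0,0])

```text
time_s: 10.1
eef_pos: [0.6193, 0.0329, 0.1073]
eef_rot: [0.001, -0.059, 0.998, -0.0]
wrist_force: [0.3, -0.4, 0.1]
opening: 0.213
grasp_force: 0.0
```

Run:
```python
from f import *
look('d')
c=ctrl.camera('wrist'); cv2.imwrite('pics/w6.png',c['pixels'][:,:,::-1])
im=c['pixels']; v=cv2.cvtColor(im,cv2.COLOR_RGB2HSV)[...,2]
n,l,st,ce=cv2.connectedComponentsWithStats((v<60).astype(np.uint8))
for i in range(1,n):
    if st[i][4]>100: p=ray(c,[ce[i]],.016)[0];print(st[i],ce[i].round(),p.round(4),fr(p))
# behind B along dir to (.07,-.01)
def w(xf,yf): return O+xf*X+yf*Y
e=ctrl.get_obs()['eef_pos'][:2]
B=np.array([-.178,-.0495]);T=np.array([.07,-.012]);d=(T-B)/np.linalg.norm(T-B);
print('dir',d,np.arctan2(d[1],d[0]),'world',d[0]*X+d[1]*Y)
s=B-.052*d; print('start',s,((w(*s)-e)/.05).round(2), 'push len',np.linalg.norm(T-B)+.052-.030)
```

```text
[ 198  110   66   78 1069] [0.6438 0.0975] frame [0.0476 0.1283]
[268 128   7  30  54] [ 0.6908 -0.0389] frame [ 0.0781 -0.0127]
[234 175  19  20 219] [0.56  0.038] frame [-0.0427  0.0791]
[ 191  177   95  113 3170] [ 0.4013 -0.0066] frame [-0.2055  0.0535]
[184 218   6   6  20] [0.4495 0.2067] frame [-0.1325  0.2597]
[288 224   7   7  39] [ 0.4399 -0.1048] frame [-0.1788 -0.0485]
[308 224   7   7  37] [ 0.4402 -0.1624] frame [-0.1853 -0.1058]
[154 268  12  22 125] [0.2773 0.2778] frame [-0.2951  0.3505]
10.15 [0.6229 0.0327 0.1134] [0.0191 0.0664] [4.1 0.6 3.8]
[   22   222   475   162 29709] [258. 339.] [0.7801 0.0491 0.016 ] [0.1772 0.0641]
[246 240  26  23 447] [259. 251.] [0.6775 0.0377 0.016 ] [0.074  0.0649]
dir [0.9887602  0.14951011] 0.1500727957517822 world [0.96419668 0.26513724]
start [-0.22941553 -0.05727453] [-4.65 -3.04] push len 0.2728191579604716
```

Nut A is inside at frame (0.074, 0.065). On to B.

Call:
move_arm(plan=[-4.65,-3.04,0,0,0,0.15,-4.65,-3.04,0,0,0,0.15,-4.65,-3.04,0,0,0,0.15,-4.65,-3.04,0,0,0,0.15,-4.65,-3.04,0,0,0,0.15,-4.65,-3.04,0,0,0,0.15,-4.65,-3.04,0,0,0,0.15,-4.65,-3.04,0,0,0,0.15])

```text
time_s: 11.2
eef_pos: [0.3876, -0.1185, 0.1052]
eef_rot: [0.0, -0.134, 0.991, 0.0]
wrist_force: [-0.6, 0.2, 0.1]
opening: 0.214
grasp_force: 0.0
```

```bash
cat > wl.py <<'E'
from f import *
look('d')
c=ctrl.camera('wrist')
im=c['pixels']; v=cv2.cvtColor(im,cv2.COLOR_RGB2HSV)[...,2]
n,l,st,ce=cv2.connectedComponentsWithStats((v<60).astype(np.uint8))
for i in range(1,n):
    if st[i][4]>100: p=ray(c,[ce[i]],.016)[0];print(st[i],ce[i].round(),p.round(4),fr(p))
E
python3 wl.py
```

```text
[242 144   7   7  36] [0.674  0.0392] frame [0.0707 0.0668]
[260 223  90  67 614] [ 0.3622 -0.1086] frame [-0.2563 -0.0432]
[288 224   7   7  39] [ 0.4399 -0.1045] frame [-0.1788 -0.0482]
[286 260  39  30 466] [ 0.2834 -0.1376] frame [-0.338  -0.0627]
[332 262  18  28 103] [ 0.2922 -0.2544] frame [-0.3431 -0.1797]
11.25 [ 0.3875 -0.1185  0.1052] [-0.2324 -0.0559] [-0.9 -0.4  0.4]
[176 215  42  25 346] [200. 223.] [ 0.4229 -0.1611  0.016 ] [-0.2023 -0.1024]
[   22   230   475   154 29935] [259. 339.] [ 0.5302 -0.0802  0.016 ] [-0.0862 -0.0347]
[179 232  26  24 499] [192. 244.] [ 0.4436 -0.164   0.016 ] [-0.182  -0.1077]
[245 249  26  23 468] [257. 260.] [ 0.4439 -0.1054  0.016 ] [-0.1749 -0.0496]
```

Call:
move_arm(plan=[0,0,-1.0,0,0,0,0,0,-1.8,0,0,0,0,0,-1.98,0,0,0,0,0,-1.98,0,0,0,0.35,0.09,-1.98,0,0,0,0.7,0.19,-1.98,0,0,0,1.05,0.28,-1.98,0,0,0,1.4,0.375,-1.98,0,0,0,1.75,0.47,-1.98,0,0,0,2.1,0.56,-1.98,0,0,0])

```text
time_s: 12.55
eef_pos: [0.494, -0.0912, 0.0084]
eef_rot: [0.001, -0.134, 0.991, -0.001]
wrist_force: [-0.6, -0.3, -0.2]
opening: 0.211
grasp_force: 0.3
```

Run:
```python
from f import *
c=ctrl.camera('wrist'); cv2.imwrite('pics/w7.png',c['pixels'][:,:,::-1])
look('x')
```

```text
[242 144   6   7  34] [0.6743 0.0393] frame [0.0709 0.0669]
[265 179  13  31  48] [ 0.5321 -0.0394] frame [-0.0795  0.0055]
[ 270  180   58   76 1272] [ 0.4342 -0.1161] frame [-0.1858 -0.0591]
[303 237  22  53 184] [ 0.3203 -0.1747] frame [-0.3058 -0.1038]
[229 243  78  47 853] [ 0.3224 -0.0449] frame [-0.2884  0.0248]
12.65 [ 0.4952 -0.0915  0.0086] [-0.1223 -0.0418] [ 0.6  0.2 -0.4]
```

View pics/w7.png

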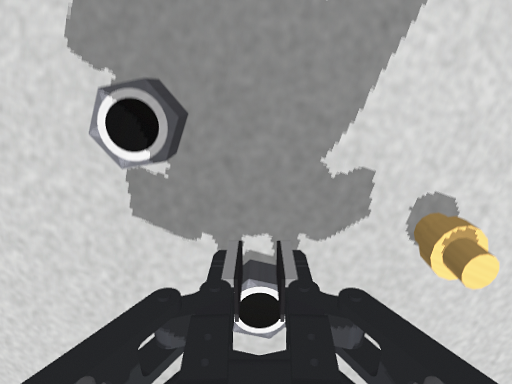

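Nut B's bore is at (260,310), nested in the fingertips. C sits undisturbed at (133,125), and the fitting is clear. I'll continue the push, 3.2 units in x and 0.87 in y.

Call:
move_arm(plan=[0.35,0.095,0,0,0,0,0.7,0.19,0,0,0,0,1.05,0.285,0,0,0,0,1.4,0.38,0,0,0,0,1.75,0.475,0,0,0,0,2.1,0.57,0,0,0,0,2.45,0.665,0,0,0,0,2.8,0.76,0,0,0,0,3.1,0.84,0,0,0,0,3.22,0.87,0,0,0,0])

```text
time_s: 13.9
eef_pos: [0.6536, -0.0476, 0.0075]
eef_rot: [0.0, -0.134, 0.991, -0.0]
wrist_force: [-1.9, -0.1, 1.7]
opening: 0.209
grasp_force: 0.9
```

Call:
move_arm(plan=[0,0,0,0,0,0,-0.5,-0.13,0,0,0,0,-0.6,-0.16,1.0,0,0,0,-0.6,-0.16,2.0,0,0,0,-0.6,-0.16,2.0,0,0,0])

```text
time_s: 14.52
eef_pos: [0.626, -0.0567, 0.112]
eef_rot: [0.004, -0.134, 0.991, -0.002]
wrist_force: [-0.6, -1.1, 0.3]
opening: 0.206
grasp_force: 0.0
```

```bash
python3 wl.py
python3 - <<'E'
from f import *
def w(xf,yf): return O+xf*X+yf*Y
e=ctrl.get_obs()['eef_pos'][:2]
B=np.array([-.1835,-.1068]);T=np.array([.07,-.076]);d=(T-B)/np.linalg.norm(T-B);
print('dir',d,np.arctan2(d[1],d[0]),'world',d[0]*X+d[1]*Y)
s=B-.055*d; print('start',s,((w(*s)-e)/.05).round(2))
E
```

```text
[ 244  110   73   86 1453] [ 0.6315 -0.0676] frame [ 0.0159 -0.0342]
[242 144   4   6  18] [0.6757 0.0428] frame [0.0728 0.0702]
[ 234  187   83  103 2052] [ 0.4049 -0.1003] frame [-0.213  -0.0399]
[190 207  45  83 292] [0.3501 0.1389] frame [-0.2391  0.2041]
14.575 [ 0.6242 -0.0561  0.1092] [ 0.01  -0.022] [-0.6  0.2 -1. ]
[   22   231   475   153 29234] [258. 339.] [ 0.7719 -0.0176  0.016 ] [ 0.1611 -0.0011]
[322 245  44  35 387] [338. 257.] [0.6615 0.0259 0.016 ] [0.0567 0.0551]
[248 249  25  22 441] [260. 260.] [ 0.6828 -0.0403  0.016 ] [ 0.07   -0.0132]
[334 264  25  21 417] [346. 274.] [0.6769 0.0395 0.016 ] [0.0736 0.0667]
dir [0.99269972 0.12061204] 0.12090639737674434 world [0.9715186  0.23690632]
start [-0.23809848 -0.11343366] [-4.68 -2.41]
```

Call:
move_arm(plan=[-4.68,-2.41,0,0,0,-0.03,-4.68,-2.41,0,0,0,-0.03,-4.68,-2.41,0,0,0,-0.03,-4.68,-2.41,0,0,0,-0.03,-4.68,-2.41,0,0,0,-0.03,-4.68,-2.41,0,0,0,-0.03,-4.68,-2.41,0,0,0,-0.03,-4.68,-2.41,0,0,0,-0.03])

```text
time_s: 15.62
eef_pos: [0.3899, -0.1754, 0.1061]
eef_rot: [-0.0, -0.12, 0.993, 0.0]
wrist_force: [-0.5, 0.1, -0.0]
opening: 0.207
grasp_force: 0.0
```

```bash
python3 wl.py
```

```text
[268 143   7   7  34] [ 0.68   -0.0391] frame [ 0.0673 -0.0117]
[242 144   6   7  34] [0.6743 0.0393] frame [0.0709 0.0669]
[284 222  64  68 846] [ 0.3521 -0.1641] frame [-0.2729 -0.0971]
[308 224   7   7  37] [ 0.44   -0.1627] frame [-0.1855 -0.1061]
[310 263  40  27 568] [ 0.2867 -0.2186] frame [-0.3443 -0.1435]
15.675 [ 0.3898 -0.1754  0.1062] [-0.2369 -0.1128] [ 0.2  0.5 -0.5]
[   22   228   475   156 30014] [259. 339.] [ 0.5343 -0.1411  0.016 ] [-0.0893 -0.0957]
[247 246  26  23 472] [259. 257.] [ 0.4437 -0.1629  0.016 ] [-0.1818 -0.1067]
```

Call:
move_arm(plan=[0,0,-1.0,0,0,0,0,0,-1.8,0,0,0,0,0,-2.0,0,0,0,0,0,-2.0,0,0,0,0.35,0.085,-2.0,0,0,0,0.7,0.17,-2.0,0,0,0,1.05,0.255,-2.0,0,0,0,1.4,0.34,-2.0,0,0,0,1.75,0.425,-2.0,0,0,0,2.1,0.51,-2.0,0,0,0])

```text
time_s: 16.98
eef_pos: [0.4957, -0.1499, 0.0066]
eef_rot: [0.0, -0.119, 0.993, -0.0]
wrist_force: [-2.2, -0.5, 1.1]
opening: 0.213
grasp_force: 0.8
```

Call:
move_arm(plan=[0.35,0.085,0,0,0,0,0.7,0.17,0,0,0,0,1.05,0.255,0,0,0,0,1.4,0.34,0,0,0,0,1.75,0.425,0,0,0,0,2.1,0.51,0,0,0,0,2.45,0.59,0,0,0,0,2.8,0.675,0,0,0,0,3.15,0.76,0,0,0,0,3.32,0.8,0,0,0,0])

```text
time_s: 18.23
eef_pos: [0.6615, -0.1095, 0.0065]
eef_rot: [0.0, -0.119, 0.993, -0.0]
wrist_force: [-1.3, -1.2, 0.6]
opening: 0.212
grasp_force: 0.8
```

Call:
move_arm(plan=[0,0,0,0,0,0,-0.5,-0.12,0,0,0,0,-0.6,-0.15,1.0,0,0,0,-0.6,-0.15,2.0,0,0,0,-1.5,-0.3,3.0,0,0,0,-2.5,-0.3,4.0,0,0,0,-5.0,0,4.0,0,0,0,-6.0,0,4.0,0,0,0,-6.0,0,4.0,0,0,0,-6.0,0,4.0,0,0,0])

```text
time_s: 19.48
eef_pos: [0.3566, -0.1093, 0.2058]
eef_rot: [0.0, -0.118, 0.993, -0.0]
wrist_force: [0.4, 0.0, 0.6]
opening: 0.21
grasp_force: 0.0
```

Run:
```python
from f import *
look('e','pics/t9.png')
```

```text
[289 140   7   7  38] [ 0.6889 -0.1019] frame [ 0.0689 -0.0751]
[268 143   7   7  33] [ 0.6798 -0.0391] frame [ 0.0672 -0.0116]
[242 144   7   7  35] [0.6743 0.0391] frame [0.0709 0.0666]
[271 243  79  47 690] [ 0.3254 -0.1345] frame [-0.296  -0.0645]
19.525 [ 0.3588 -0.1102  0.2066] [-0.26   -0.0444] [ 1.1 -0.1 -0.1]
```

View pics/t9.png

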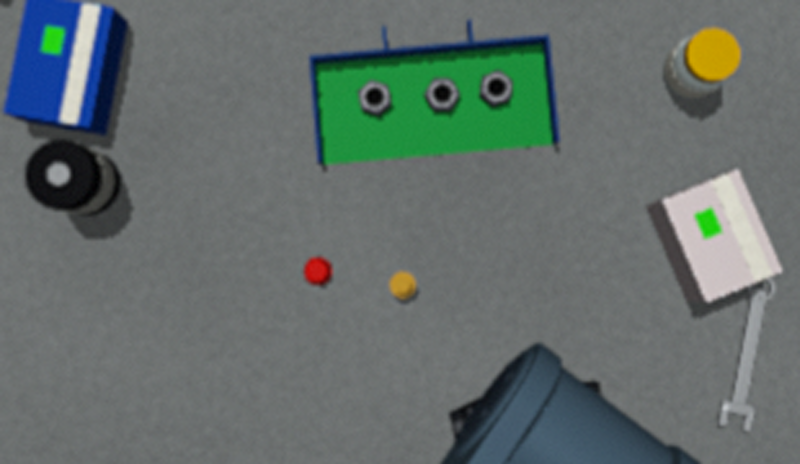

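All three nuts lie flat inside the frame at crop pixels (375,97), (442,94) and (496,88). The cap, fitting and everything else in view have not moved, so I'm handing in.

```bash
python3 -c "
from bench import ctrl
print(ctrl.hand_in())"
```

```text
the job is handed in; nothing more can be done
None
```

I swept all three nuts flat into the blue frame, about 67–71 mm past its open side, left everything else where it stood, and handed the job in at about 20 s; the hand-in call returned no verdict.

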